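Hang the skimmer back on the crowded utensil rail

ROBOT

A 6-joint arm with a two-finger parallel gripper is mounted at the origin on a cart in front of the work surface, level with it; the furniture and walls round the work are solid. World frame = base frame: x ahead of the robot, y to its left, z up, the work surface at z = 0. Lengths are in m, angles in rad, forces in N, time in s.
With the tool pointing down it reaches from about 0.35 to 0.85 m from the base axis. Payload 8.1 kg.
Tool frame: the origin (TCP) lies at the very end of the fingers, on their centre line; the grasp point (between the pads) lies 19 mm behind it; z points along the fingers, y is the line along which they close (so a half turn about z gives the same grasp; the last joint's range is limited). The gripper opens to 85 mm and grips with 20 to 120 N. Pads are 22 mm wide; open, the fingers measure 114 mm over their backs; the gripper's body (76 mm by 85 mm) begins 54 mm behind the grasp point. The pads swing forward as they close: fully open they stand 13 mm farther back than shut.
Start: joints at [-1.348, 0.13, 1.488, -0, 1.523, -0.085], TCP at [0.182, -0.572, 0.231] pointing down, gripper open.
Joint ranges: [-2.96, 2.96], [-0.89, 2.26], [0.02, 2.5], [-1.34, 4.48], [0, 2.73], [-2.66, 2.66]. Speed limits (rad/s): [2.39, 2.39, 2.79, 3.14, 3.14, 3.14].

INTERFACE

Orientations are given as a unit quaternion [x, y, z, w].
In Python, from plant import env, effector, solver, capture, get_calibration gives the robot as it stands. Calls block until the motion is done:
- env.move_ptp(position, orientation): joint-space move of the TCP to a pose.
- env.line_to(position, rate=0.15, rotation=None, threshold=None): straight line of the TCP; rotation=None keeps the orientation; rate is the mean speed in m/s. With threshold (N) it stops when the force on the tool has changed by that much, and returns True; else False.
- env.set_joints(angles): joint-space move.
- effector.gripper_to(opening): opening from 0.0 (shut) to 1.0 (fully open); the grip force is fixed at half the most; returns when the fingers have stopped.
- env.hold(seconds).
- solver.solve_ik(position, orientation): joint angles nearest the present ones, or None.
- capture(name): name is "side" or "top"; returns the picture (480x640x3 uint8, red, green, blue); there is no depth.
- get_calibration(name): a dict with "camera_matrix" (3x3 intrinsics, pixels), "k1" (the pictures are not rectified: a ray, as slopes to the right and down, at radius r is drawn at 1 + k1 r^2 times it, then the intrinsics apply), "rvec" (rotation vector, rad) and "tvec" (3), from world to camera coordinates, as OpenCV has them. Camera axes: x right, y down, z forward; pixel columns grow to the right and rows downward; lengths in m; the calibration is good to about 2 mm. A picture is of the moment at which its call begins. get_calibration takes no time and is no camera call.
A pose or a line that the arm cannot do raises env.MotionError and nothing moves.
- env.job_done(): hands the job in; it is judged then, once.
Readings, each from a call of its own:
- env.read_time(): time.
- env.read_joint_positions(): joint angles.
- env.read_joint_vel(): joint speeds.
- env.read_tau(): joint torques, N m.
- env.read_tool_pos(): TCP position.
- env.read_eef_rot(): TCP orientation.
- env.read_ft_force(): force on the tool from outside, world axes, zero at the start.
- env.read_ft_torque(): the same for the moment, N m.
- env.read_opening(): opening from 0.0 (shut) to 1.0 (fully open).
- env.read_finger_force(): force on a finger pad.
Only numpy, scipy, OpenCV 4.12 (cv2) and the standard library are available. Lean on these libraries where they do the work, as an engineer would, in place of code of your own. Each camera call takes 0.05 s, during which the arm holds its last target. There are 200 camera calls.

TASK

Take the small skimmer with the wooden grip off the drip stand and hang it by its hook on the utensil rail, in the gap between the turner and the round scraper that hang there, with the hook dropped fully down into the notch of the red saddle (feel for the notch: lower it lightly, shift along the bar, and let it drop in). Never press it hard on the rail, do not shove or unhook the two hanging neighbours, let go, and leave everything else standing where it is.

Things in the scene. Friction and masses are not known exactly. Their poses are not given: they have to be found in the camera images.
- skimmer: Small loose skimmer, 70 to 120 g, hanging upright (lean up to 8 deg). Origin: middle of the underside of its hook's crown. x to the hook side, y across, z up. Steel hook 14 mm wide in y, open downward, throat x = -7 to 7 mm: the shank (x = -12 to -7) in front, behind a leg reaching 28 mm below the origin, its tip flared outward to x = 18. The wooden grip stands above the crown (5 mm thick).
- skimmer_grip (a point): Where to hold the skimmer: middle of its dark wooden grip, at x = -9.5, z = 48 mm in the skimmer's frame. The grip is 14 mm in the skimmer's x, 18 mm in its y, and reaches from 16 to 74 mm above the skimmer's origin.
- drip_stand: Small fixed stand (base 70 x 76 mm) on which the skimmer hangs at first, on a bar 10 mm thick in x, 44 mm long in y, 22 mm high, its top 150 mm above the worktop. Origin: centre of the underside of the base. The skimmer's shank hangs on the -x side of the bar. Place and yaw vary.
- rail: Fixed utensil rail: wooden base 100 x 300 x 15 mm, posts at y = +-132 mm, flat steel bar along y, 10 mm thick in x, 22 mm high, 280 mm long, middle line at x = 0, on rubber mounts: it sinks 0.33 mm per N. Origin: centre of the underside of the base; z up. Utensils hang with their shanks on the -x side of the bar, the legs of their hooks on the +x side. Place and yaw vary.
- rail_top (a point): Middle of the bar's top, 150 mm up. A red saddle sits here: 2 cheeks, 10 mm thick in x, 28 mm long in y, 8 mm above the bar's top, between them a notch 17 mm wide with the bare bar as floor. The notch's middle lies from -12 to +12 mm along the rail's y, not reported: feel for it. The skimmer is home with its origin at this point's height, 8 mm higher on a cheek. Press under 15 N.
- turner: Loose black slotted turner hung on the rail, about 62 mm to one side of its middle (it swaps sides with the scraper). Origin: middle of the underside of its hook, whose crown is 4 mm thick. Blade 60 mm wide in y, 4 mm thick, 50 to 116 mm below the origin, on the -x side of the bar in the plane of the hung skimmer's disc.
- pan_scraper: Loose round copper-coloured scraper hung on the rail on the other side. Origin: middle of the underside of its hook, whose crown is 4 mm thick. Disc 60 mm across, 4 mm thick, centre 80 mm below the origin, on the -x side of the bar. The free gap between turner and scraper is 60 to 68 mm.
- cereal_bowl: White bowl, 140 mm across, 66 mm high, bystander; origin at the centre of its underside.
- teaspoon: Steel teaspoon, 137 mm long, bystander lying on the worktop; origin at the centre of its underside.
- tomato_tin: Tin, 75 mm across, 58 mm high, bystander; origin at the centre of its underside.
- skimmer_disc (a point): Centre of the skimmer's perforated steel disc, 34 mm across in y and z, 4 mm thick in x, at x = -9.5, z = -84 mm in the skimmer's frame; the disc's lowest point is 101 mm below the skimmer's origin.

How it is judged:
On the way, in this order (a step that is already met when the one before it is completed fails the run):
1. the skimmer is lifted clear of the drip stand (horizontal distance between skimmer and drip_stand above 0.08 m and height (world z) of skimmer above 0.17 m), for 0.1 s.
2. the skimmer's hook is over the bar between the neighbours (x of skimmer in the frame of rail between -0.006 and 0.006 m and y of skimmer in the frame of rail between -0.02 and 0.02 m and height (world z) of skimmer below 0.17 m), for 0.1 s.
At the end, for the whole second after the job is handed in: The skimmer hangs released and still in the saddle's notch: origin within 6 mm of the bar's middle line, 16 mm of its middle along it, at most 3.5 mm above the bar's top, within 0.2 rad of upright; turner and scraper still hang within 15 mm of where they hung (x of skimmer in the frame of rail between -0.006 and 0.006 m and y of skimmer in the frame of rail between -0.016 and 0.016 m and z of skimmer in the frame of rail between 0.146 and 0.1535 m and angle between skimmer's own z axis and vertical below 0.2 rad and linear speed of each of skimmer, turner, pan_scraper below 0.03 m/s and z of each of turner, pan_scraper in the frame of rail above 0.145 m and distance of each of turner, pan_scraper from where it was at the start of the episode below 0.015 m); the robot touches nothing.
It fails at once if the skimmer is pressed on the rail or its saddle with more than 15 N (contact force between skimmer and rail above 15 N).
It fails at once if the skimmer pushes the turner or the scraper with more than 8 N (contact force between skimmer and turner above 8 N or contact force between skimmer and pan_scraper above 8 N).
It fails at once if the robot pushes the turner, the scraper or the rail with more than 8 N (contact force between the arm and turner above 8 N or contact force between the arm and pan_scraper above 8 N or contact force between the arm and rail above 8 N).
It fails at once if the turner or the scraper is unhooked or shoved by more than 20 mm (distance of any of turner, pan_scraper from where it was at the start of the episode above 0.02 m).
It fails at once if a bystander is moved by more than 30 mm (distance of any of cereal_bowl, teaspoon, tomato_tin from where it was at the start of the episode above 0.03 m).
It also fails if it takes over 58 s, if anything falls off the work surface, if the arm or the gripper's body presses on something with over 40 N, if the wrist force passes 120 N, or if a joint passes its speed limit or range.

## Working session

There is one attempt and no reset: what is moved stays moved. The work goes in short steps, each a Python script; the robot and the scene stay as the last script left them, time stands still between calls to the robot, and variables do not carry over. Pictures are saved under pics/ and viewed, at most 10 in all, crops included, and the job is handed in when it is done.

```bash
ls; mkdir -p pics; python3 - <<'E'
from plant import env,capture,get_calibration
import cv2
for n in("side","top"):
    cv2.imwrite(f"pics/{n}0.png",capture(n)[:,:,::-1]); c=get_calibration(n); print(n,c)
E
```

```text
pics
side {'camera_matrix': array([[580.34140171,   0.        , 317.58598973],
       [  0.        , 580.34140171, 247.21557714],
       [  0.        ,   0.        ,   1.        ]]), 'k1': -0.054446888608137775, 'rvec': array([ 0.3081113 , -2.56336078,  1.52884853]), 'tvec': array([0.56793651, 0.21288568, 1.29426351])}
top {'camera_matrix': array([[471.61990256,   0.        , 325.2547141 ],
       [  0.        , 471.61990256, 233.65506043],
       [  0.        ,   0.        ,   1.        ]]), 'k1': 0.024123425305876536, 'rvec': array([ 2.20583686, -2.21283612,  0.04785146]), 'tvec': array([-0.03738977,  0.57028418,  1.03663309])}
```

View pics/side0.png

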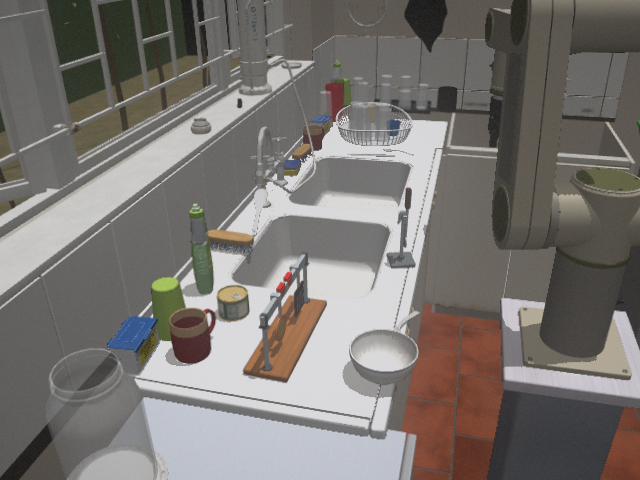

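View pics/top0.png

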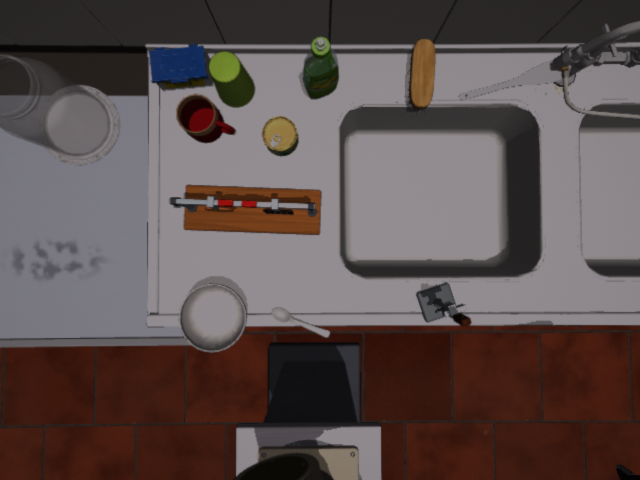

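The side view shows the rail (red saddle at about (284,280)) and the skimmer on its stand (405,200–265). The top view shows the rail bar running from (175,202) to (315,208), the stand at (437,302) and the grip at (460,318). Next I'll zoom in on both.

```bash
cat > h.py <<'E'
import numpy as np,cv2
from plant import env,effector,solver,capture,get_calibration
from scipy.spatial.transform import Rotation as R
def cam(n):
    c=get_calibration(n); Rm=cv2.Rodrigues(np.array(c['rvec']))[0]; return c,Rm,-Rm.T@np.array(c['tvec'])
def ray(n,uv):
    c,Rm,o=cam(n); K=c['camera_matrix']
    p=cv2.undistortPoints(np.array([[uv]],float),K,np.array([c['k1'],0,0,0.]))[0,0]
    d=Rm.T@np.array([p[0],p[1],1]); return o,d/np.linalg.norm(d)
def onz(n,uv,z):
    o,d=ray(n,uv); return o+d*(z-o[2])/d[2]
def tri(uvs,uvt):
    o1,d1=ray('side',uvs);o2,d2=ray('top',uvt)
    t=np.linalg.lstsq(np.c_[d1,-d2],o2-o1,rcond=None)[0]
    a,b=o1+t[0]*d1,o2+t[1]*d2; return (a+b)/2,np.linalg.norm(a-b)
def proj(n,P):
    c,_,_=cam(n); return cv2.projectPoints(np.atleast_2d(np.array(P,float)),np.array(c['rvec']),np.array(c['tvec']),c['camera_matrix'],np.array([c['k1'],0,0,0.]))[0][:,0]
def crop(img,x,y,w,h,s): return cv2.resize(img[y:y+h,x:x+w],None,fx=s,fy=s,interpolation=cv2.INTER_CUBIC)
E
python3 - <<'E'
from h import *
s=cv2.imread('pics/side0.png');t=cv2.imread('pics/top0.png')
o=np.zeros((600,800,3),np.uint8)
o[:300,:800]=crop(t,165,180,160,60,5)
o[300:,:300]=crop(t,410,275,60,60,5)
o[300:,300:500]=crop(s,380,180,40,100,5)[:300,:200]
o[300:,500:]=crop(s,240,250,100,100,3)
cv2.imwrite('pics/c0.png',o)
E
```

```text
(no output)
```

View pics/c0.png

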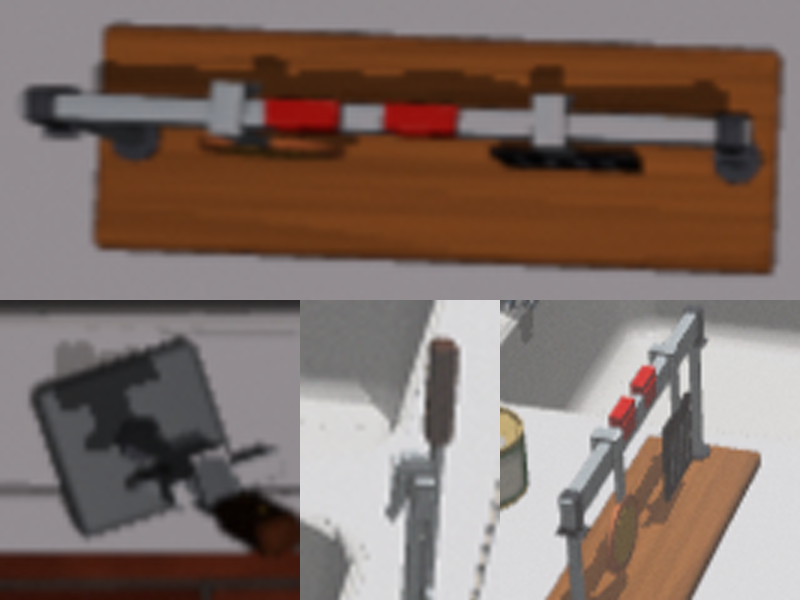

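The crops show the scraper at rail-left (+y) and the turner at right. The red cheeks are at crop (303,115) and (421,118), so the notch is visible near (362,117). The grip runs from (228,505) to (280,535) in the top crop, and from (440,440) up to (444,340) in the side crop. Now I'll compute positions.

```bash
python3 - <<'E'
from h import *
np.set_printoptions(precision=4,suppress=True)
T=lambda x,y:(410+x/5-.4,275+(y-300)/5-.4); S=lambda x,y:(380+(x-300)/5-.4,180+(y-300)/5-.4)
print('gtop',*tri(S(444,341),T(278,532))); print('gbot',*tri(S(440,440),T(226,502)))
print('crown mid', *tri(S(424,478),T(212,475)))
c=[onz('top',T(*p),.01) for p in((33,390),(187,340),(240,487),(84,533))]
for a in c: print('base',a)
c=np.array(c);print('ctr',c.mean(0),'edges',[(np.linalg.norm(d),np.degrees(np.arctan2(d[1],d[0]))) for d in np.roll(c,-1,0)-c])
for n in('top','side'):
    im=cv2.imread(f'pics/{n}0.png').astype(int); m=((im[:,:,2]>150)&(im[:,:,1]<70)&(im[:,:,0]<70)).astype(np.uint8)
    N,l,st,ce=cv2.connectedComponentsWithStats(m)
    for i in range(1,N):
        if st[i,4]>15: print(n,st[i],ce[i],onz('top',ce[i],.158) if n=='top' else '')
U=lambda x,y:(165+x/5-.4,180+y/5-.4)
print('bar ends',onz('top',U(60,106),.15),onz('top',U(715,131),.15))
for p in((228,108),(550,118)): print('hooks',onz('top',U(*p),.154))
c=np.array([onz('top',U(*p),.015) for p in((105,27),(780,52),(772,272),(95,247))]);print(c,c.mean(0))
print('camz',cam('top')[2],cam('side')[2], env.read_eef_rot())
E
```

```text
gtop [ 0.4085 -0.2824  0.2228] 0.0007807757083247835
gbot [ 0.4092 -0.2807  0.1662] 0.004689215899970947
crown mid [ 0.4164 -0.2821  0.1425] 0.004318660373045877
base [ 0.4392 -0.2398  0.01  ]
base [ 0.461  -0.3081  0.01  ]
base [ 0.3963 -0.3306  0.01  ]
base [ 0.3764 -0.2616  0.01  ]
ctr [ 0.4182 -0.285   0.01  ] edges [(np.float64(0.0717551490372458), np.float64(-72.29036095818263)), (np.float64(0.06848841026253215), np.float64(-160.83362837031748)), (np.float64(0.07188609284091732), np.float64(106.12959820039325)), (np.float64(0.06650429271644781), np.float64(19.12054857791402))]
side [285 273   6   6  18] [287.5556 275.2778] 
side [278 283   7   7  20] [280.7 285.7] 
bar ends [0.6293 0.2466 0.15  ] [ 0.6192 -0.004   0.15  ]
hooks [0.628  0.1817 0.154 ]
hooks [0.6239 0.059  0.154 ]
[[ 0.6782  0.2683  0.015 ]
 [ 0.6667 -0.0292  0.015 ]
 [ 0.5693 -0.0253  0.015 ]
 [ 0.5812  0.2721  0.015 ]] [0.6238 0.1215 0.015 ]
camz [ 0.5351 -0.0289  1.0555] [0.2821 1.1439 0.8093] [ 0.9882  0.1533 -0.0001 -0.0009]
```

```bash
cat >> h.py <<'E'
def quat(yaw):  # tool down, tool y (closing line) along heading yaw
    x=np.array([-np.sin(yaw),np.cos(yaw),0]);y=np.array([np.cos(yaw),np.sin(yaw),0]);
    return R.from_matrix(np.c_[x,y,np.cross(x,y)]).as_quat()
E
python3 - <<'E'
from h import *
np.set_printoptions(precision=4,suppress=True)
q0=R.from_quat(env.read_eef_rot()).as_matrix(); print(q0)
im=cv2.imread('pics/top0.png').astype(int); m=((im[:,:,2]>110)&(im[:,:,1]<60)&(im[:,:,0]<60)).astype(np.uint8)
m[:180]=0;m[225:]=0
N,l,st,ce=cv2.connectedComponentsWithStats(m)
for i in range(1,N): print(st[i],ce[i],onz('top',ce[i],.158))
for a in(0,np.pi):
    for p,y in(((.4079,-.2818,.179),np.radians(18.2)),((.4079,-.2818,.36),np.radians(18.2)),((.615,.12,.179),np.radians(-2.3)),((.615,.12,.36),np.radians(-2.3))):
        print(a,solver.solve_ik(np.array(p),quat(y+a)))
print(env.read_time(),env.read_ft_force())
E
```

```text
[[ 0.953   0.3029 -0.0004]
 [ 0.3029 -0.953   0.0017]
 [ 0.0001 -0.0017 -1.    ]]
[274 191   2   1   2] [274.5 191. ] [0.6469 0.0588 0.158 ]
[230 192   1   1   1] [230. 192.] [0.6451 0.1434 0.158 ]
[238 193   3   1   3] [239. 193.] [0.6432 0.1263 0.158 ]
[242 193   3   1   3] [243. 193.] [0.6431 0.1187 0.158 ]
[269 194   1   1   1] [269. 194.] [0.6412 0.0693 0.158 ]
[309 195   2   1   2] [309.5 195. ] [ 0.6391 -0.0079  0.158 ]
[218 200  15   6  75] [224.6    202.1067] [0.6258 0.1535 0.158 ]
[242 201  15   6  76] [248.5658 203.1842] [0.6237 0.1081 0.158 ]
[208 208   2   1   2] [208.5 208. ] [0.6146 0.184  0.158 ]
[225 208   2   2   2] [225.5 208.5] [0.6136 0.1518 0.158 ]
[245 208   1   1   1] [245. 208.] [0.6145 0.1148 0.158 ]
[249 208   1   1   1] [249. 208.] [0.6145 0.1072 0.158 ]
[211 215   1   1   1] [211. 215.] [0.6013 0.1792 0.158 ]
[220 215   1   1   1] [220. 215.] [0.6013 0.1622 0.158 ]
[259 215   1   1   1] [259. 215.] [0.6011 0.0882 0.158 ]
[261 215   1   1   1] [261. 215.] [0.6011 0.0844 0.158 ]
[263 215   2   1   2] [263.5 215. ] [0.6011 0.0797 0.158 ]
[192 217   1   1   1
[... 450 characters left out ...]
 1   1   1] [285. 221.] [0.5895 0.0388 0.158 ]
[291 221   1   1   1] [291. 221.] [0.5895 0.0274 0.158 ]
[312 223   1   1   1] [312. 223.] [ 0.5856 -0.0125  0.158 ]
[317 223   1   1   1] [317. 223.] [ 0.5856 -0.0221  0.158 ]
[218 224   1   1   1] [218. 224.] [0.5842 0.1659 0.158 ]
0 [-0.708  -0.124   1.8392 -0.      1.4264 -1.0257]
0 [-0.708  -0.1689  1.5518 -0.      1.7587 -1.0257]
0 [ 0.1109  0.2295  1.4729 -0.      1.4391  0.151 ]
0 [ 0.1109  0.1893  1.1912 -0.      1.7611  0.151 ]
3.141592653589793 [-0.708  -0.124   1.8392 -0.      1.4264  2.1159]
3.141592653589793 [-0.708  -0.1689  1.5518 -0.      1.7587  2.1159]
3.141592653589793 None
3.141592653589793 None
0.1 [ 0.6001 -0.806   0.7202]
```

```bash
python3 - <<'E'
from h import *
np.set_printoptions(precision=4,suppress=True)
q=quat(np.radians(18.2)); P=np.array([.4079,-.2818])
env.move_ptp(np.r_[P,.30],q); effector.gripper_to(.6)
print('t',env.read_time(),'contact',env.line_to(np.r_[P,.179],rate=.1,threshold=6),env.read_tool_pos(),env.read_ft_force())
effector.gripper_to(0.0)
print('open',env.read_opening(),env.read_finger_force(),env.read_ft_force(),env.read_time())
print(env.line_to(np.r_[P,.36],rate=.12)); env.hold(.3)
print(env.read_opening(),env.read_finger_force(),env.read_ft_force(),env.read_tool_pos(),env.read_time())
s=capture('side');t=capture('top')
cv2.imwrite('pics/s1.png',s[:,:,::-1]);cv2.imwrite('pics/t1.png',t[:,:,::-1])
u=proj('side',[P[0],P[1],.3]).astype(int)[0]
cv2.imwrite('pics/c1.png',crop(s[:,:,::-1],u[0]-60,max(u[1]-70,0),120,140,4))
print(u)
E
```

```text
t 1.9333 contact False [ 0.4083 -0.2822  0.1799] [-0.8637 -0.3802  0.995 ]
open 0.15619978433985746 58.51562440395355 [0.3696 0.8047 3.4172] 3.7167
False
0.15690833968945622 58.17076563835144 [ 0.1668 -0.4918 -0.9826] [ 0.4078 -0.2817  0.3597] 5.675
[410 159]
```

View pics/c1.png

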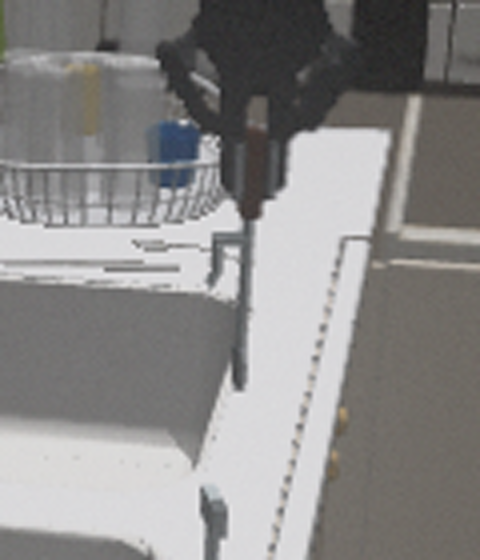

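The skimmer is held: the shank line runs from (250,215) to (240,385) in the crop and the hook leg is at (215,260), on the +x side. I'll turn it to show its face to the side camera so I can check the lean and the height in the grip.

```bash
python3 - <<'E'
from h import *
np.set_printoptions(precision=4,suppress=True)
P=np.array([.55,.08,.36])
c=cam('side')[2]; y=np.arctan2(c[1]-P[1],c[0]-P[0]); print(np.degrees(y))
env.move_ptp(P,quat(y)); env.hold(.3)
p=env.read_tool_pos();print(p,env.read_time())
s=capture('side')[:,:,::-1]
u=proj('side',p-[0,0,.06]).astype(int)[0]; x0,y0=u[0]-50,u[1]-65
o=crop(s,x0,y0,100,140,4)
h=np.array([np.cos(y),np.sin(y),0])
for z in(-.029,-.029-.084,-.13): # expected origin, disc, bottom
    a=proj('side',p+[0,0,z]-(0 if z!=-.029 else -.0095)*h)[0]; b=(a-[x0,y0])*4+1.5; print(z,a,b)
print(x0,y0)
cv2.imwrite('pics/s2.png',s);cv2.imwrite('pics/c2.png',o)
E
```

```text
104.13575405644315
[0.5501 0.0792 0.3601] 7.5167
-0.029 [322.5088 201.0897] [203.535  217.8587]
-0.113 [322.9598 235.5731] [205.3392 355.7923]
-0.13 [323.0522 242.6485] [205.7088 384.094 ]
272 147
```

View pics/c2.png

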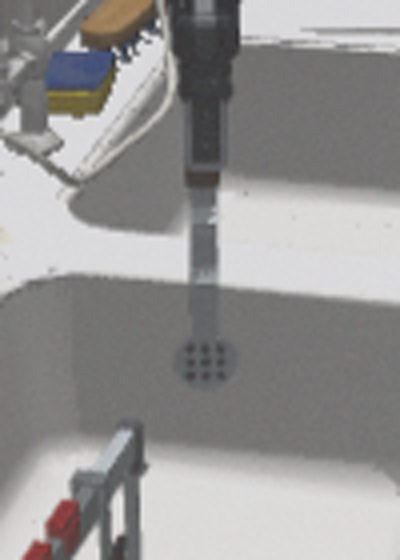

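The disc centre is at (205,361) against a predicted (205,356), so there is no lean, it is centred in y, and the skimmer hangs about 3 mm low in the grip. I'll go to the rail and feel for the bar's front face with the shank.

```bash
cat >> h.py <<'E'
psi=np.radians(-2.3); X=np.array([np.cos(psi),np.sin(psi),0]);Y=np.array([-np.sin(psi),np.cos(psi),0]); B=np.array([.6248,.1308,0])
def rp(dx,dy,oz): return B+X*(dx-.0095)+Y*dy+[0,0,oz+.032]   # TCP for skimmer origin offset (dx,dy) from notch guess, height oz
def rd():
    p=env.read_tool_pos(); d=p-B; return np.array([d@X+.0095,d@Y,p[2]-.032])*1000
E
python3 - <<'E'
from h import *
np.set_printoptions(precision=2,suppress=True)
q=quat(psi)
env.move_ptp(rp(-.03,0,.32),q)
env.line_to(rp(-.014,0,.30),rate=.12)
env.line_to(rp(-.014,0,.196),rate=.08); env.hold(.3)
f0=np.array([env.read_ft_force() for _ in range(5)]); print(f0.mean(0),f0.std(0),rd(),env.read_time())
c=env.line_to(rp(.009,0,.196),rate=.015,threshold=2.5)
print(c,rd(),env.read_ft_force(),env.read_time())
s=capture('side')[:,:,::-1];t=capture('top')[:,:,::-1]
o=np.zeros((480,800,3),np.uint8);o[:,:400]=crop(s,235,210,100,120,4);o[:,400:]=crop(t,190,160,100,120,4)
cv2.imwrite('pics/c3.png',o)
E
```

```text
[ 0.29 -0.27 -0.75] [0. 0. 0.] [-13.89   0.03 196.23] 11.375
True [  3.75  -0.08 194.87] [-0.32  0.07 -1.43] 12.5083
```

View pics/c3.png

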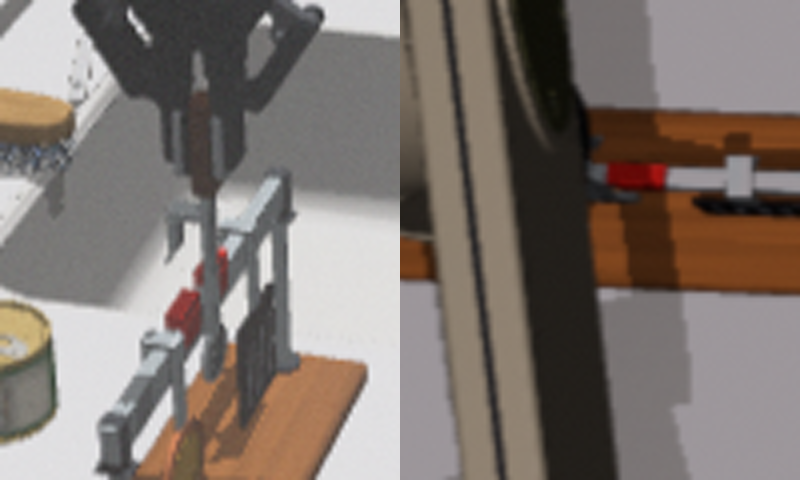

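The side crop shows the shank resting against the bar's front at (210,300), between the red cheeks, with the hook leg at (172,240) behind the bar. I'll back off to centre and lower it lightly.

```bash
python3 - <<'E'
from h import *
np.set_printoptions(precision=2,suppress=True)
env.line_to(rp(.0015,0,.196),rate=.015); env.hold(.3); print(rd(),env.read_ft_force())
c=env.line_to(rp(.0015,0,.164),rate=.03,threshold=3)
print(c,rd(),env.read_ft_force(),env.read_time())
if not c:
    env.hold(.2); c=env.line_to(rp(.0015,0,.146),rate=.008,threshold=2.5)
    print(c,rd(),env.read_ft_force(),env.read_time())
    env.hold(.3); print(rd(),env.read_ft_force())
E
```

```text
[  1.51   0.01 195.98] [ 0.04  0.62 -0.91]
False [  1.67   0.04 164.34] [-0.1  -0.26 -1.49] 14.4417
True [  1.45   0.03 146.62] [ 1.03 -0.25  2.48] 16.5833
[  1.24  -0.05 146.17] [2.69 0.12 4.85]
```

```bash
python3 - <<'E'
from h import *
np.set_printoptions(precision=2,suppress=True)
env.line_to(rp(.0015,0,.148),rate=.01); env.hold(.2); print(rd(),env.read_ft_force())
ys=[]
for d in(.005,-.005):
    c=env.line_to(rp(.0015,d,.148),rate=.008,threshold=2.5); ys.append(rd()[1]/1000); print(c,rd(),env.read_ft_force())
m=float(np.mean(ys)); env.line_to(rp(.0015,m,.148),rate=.01); env.hold(.2); print(rd(),env.read_ft_force(),env.read_time())
s=capture('side')[:,:,::-1]
cv2.imwrite('pics/c4.png',crop(s,235,210,100,120,5))
E
```

```text
[  1.01  -0.09 147.48] [-0.59  0.56 -0.55]
True [  1.19   2.98 147.23] [ 1.06 -0.36  0.95]
True [  0.81   1.96 146.7 ] [ 0.44 -0.32  2.84]
[  1.27   2.49 147.68] [ 0.5  -0.35 -1.45] 18.8833
```

View pics/c4.png

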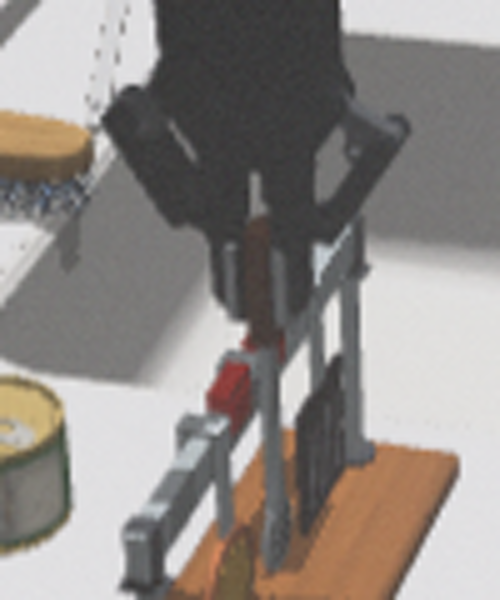

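The side crop shows the hook crown at (240,355), just behind the near red cheek, and the disc bottom at about (272,570). I'll confirm it is in the notch by projecting heights and by a sideways wall test with the load off.

```bash
python3 - <<'E'
from h import *
np.set_printoptions(precision=2,suppress=True)
for oz in(.150,.158):
    print(oz,(proj('side',[B+X*-.0095+Y*.002+[0,0,oz-.101],B+X*-.0095+Y*.002+[0,0,oz+.016]])-[235,210])*5+2)
env.line_to(rp(.0015,.0025,.1495),rate=.01); env.hold(.3); print(rd(),env.read_ft_force())
ys=[]
for d in(.010,-.006):
    c=env.line_to(rp(.0015,d,.1495),rate=.008,threshold=3.5); f=env.read_ft_force();ys.append(rd()[1]/1000); print(c,rd(),f);env.hold(.2);print(rd(),env.read_ft_force())
m=float(np.mean(ys)); env.line_to(rp(.0015,m,.1495),rate=.01); env.hold(.2); print(rd(),env.read_ft_force(),env.read_time())
E
```

```text
0.15 [[276.22 563.86]
 [265.54 339.92]]
0.158 [[275.51 549.18]
 [264.77 323.86]]
[  1.47   2.51 149.46] [ 0.44 -0.5  -0.74]
True [  1.07   2.98 148.66] [-0.51  0.44 -1.55]
[  0.55   2.95 147.75] [0.49 0.06 0.09]
True [  0.57  -0.14 147.91] [0.2  1.27 0.19]
[  0.5   -0.15 147.43] [3.12 0.86 1.25]
[  1.39   1.37 149.34] [-0.04 -0.02 -0.85] 21.5833
```

The walls stop it at -0.15 mm and +2.98 mm. That gap is the notch clearance (17 - 14 = 3 mm), and the projected heights also match home. Now lower, release and retreat.

```bash
python3 - <<'E'
from h import *
np.set_printoptions(precision=2,suppress=True)
env.line_to(rp(.0014,.0014,.1475),rate=.01,threshold=2.5); env.hold(.3); print(rd(),env.read_ft_force())
effector.gripper_to(.55); env.hold(.3); print(env.read_opening(),rd(),env.read_ft_force())
p=env.read_tool_pos(); env.line_to(p+[0,0,.12],rate=.08); env.line_to(p+[-.15,-.2,.15],rate=.2); env.hold(.5)
print(env.read_time())
s=capture('side')[:,:,::-1];t=capture('top')[:,:,::-1]
o=np.zeros((480,800,3),np.uint8);o[:,:400]=crop(s,235,210,100,120,4);o[:,400:]=crop(t,190,160,100,120,4)
cv2.imwrite('pics/c5.png',o)
E
```

```text
[  1.44   1.41 147.56] [ 0.11 -0.94  0.28]
0.5494012345278801 [  1.38   1.41 147.49] [-0.46  0.17 -0.65]
26.5167
```

View pics/c5.png

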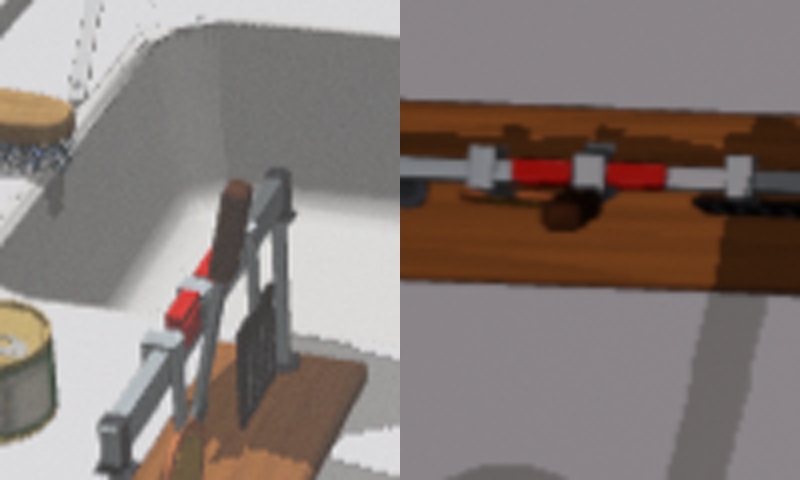

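The hook sits between the red cheeks (top crop, (590,170)), but the grip leans towards the robot: in the side crop it goes from (225,278) to (237,190). I'll check whether it's swinging and how far it leans.

```bash
python3 - <<'E'
from h import *
np.set_printoptions(precision=4,suppress=True)
env.hold(1.0)
s=capture('side')[:,:,::-1];t=capture('top')[:,:,::-1]
o=np.zeros((600,800,3),np.uint8);o[:,:400]=crop(s,265,245,50,75,8);o[:,400:]=crop(t,213,185,50,75,8)
cv2.imwrite('pics/c6.png',o)
c=lambda x,y:(235+x/4-.4,210+y/4-.4); d=lambda x,y:(190+(x-400)/4-.4,160+y/4-.4)
a,e=tri(c(237,190),d(562,212)); b,e2=tri(c(225,277),d(592,203)); print(a,e,b,e2)
v=a-b; print('lean',np.degrees(np.arccos(v[2]/np.linalg.norm(v))), 'x',v@X,'y',v@Y, v[2])
# disc center expected upright
print((proj('side',[B+X*-.0095+Y*.0014+[0,0,.066]])-[235,210])*4)
E
```

```text
[0.6007 0.1316 0.2172] 0.0008570888004739228 [0.6099 0.1284 0.1607] 0.00018485853436095673
lean 9.790082982422538 x -0.009318322797451059 y 0.002836857686221408 0.05645019633787551
[[218.5253 423.8402]]
```

View pics/c6.png

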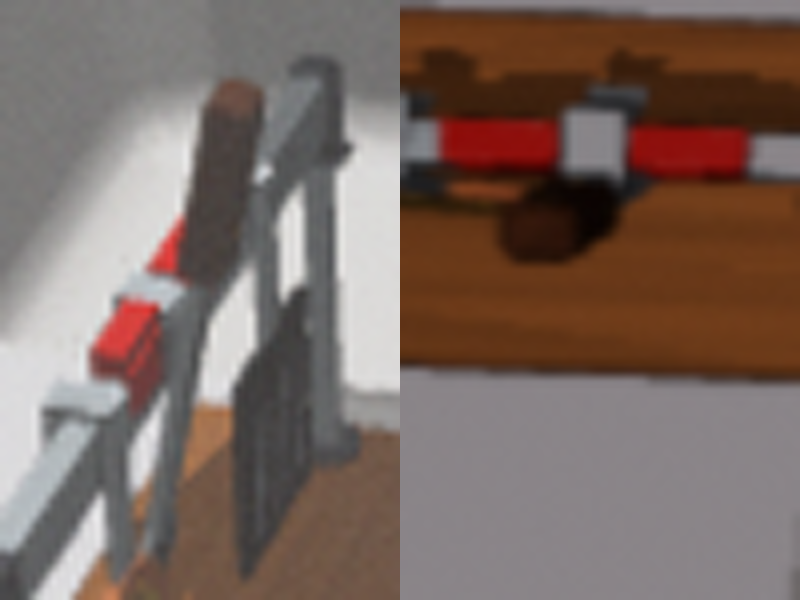

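It's static and seated between the cheeks, and the lean is near the limit. I'll measure it better by casting side rays onto the skimmer's plane, with the turner and post as vertical references.

```bash
python3 - <<'E'
from h import *
np.set_printoptions(precision=1,suppress=True)
def pl(p,yo):
    o,d=ray('side',(265+p[0]/8-.45,245+p[1]/8-.45)); q=o+d*(((B+Y*yo-o)@Y)/(d@Y)); return np.array([(q-B)@X,q[2]])*1000
L=[(pl(p,.0014)) for p in((235,95),(205,275),(163,545))]
for l in L: print(l)
for a,b in((0,1),(1,2),(0,2)): v=L[a]-L[b]; print('skimmer lean',np.degrees(np.arctan2(v[0],v[1])))
# post outer edges (y=-132 from rail mid ~ -141 from notch), scraper shank
a,b=pl((337,165),-.141),pl((350,430),-.141); v=a-b; print('post R edge',a,b,np.degrees(np.arctan2(v[0],v[1])))
a,b=pl((305,200),-.141),pl((320,440),-.141); v=a-b; print('post L edge',a,b,np.degrees(np.arctan2(v[0],v[1])))
E
```

```text
[-25.3 219.8]
[-14.8 163.1]
[ 1.3 72.9]
skimmer lean -10.581289042989859
skimmer lean -10.0629459213421
skimmer lean -10.262981081107688
post R edge [ -5.6 116.2] [-7.4 22.2] 1.056961035328778
post L edge [  4.8 102.5] [ 2.5 16.8] 1.5527411686993093
```

The lean is about 10–11.5° against a limit of 11.46°, which is too marginal. Its centre of mass (about x = -5.6 mm) lies just outside the bar edge when the throat is centred. With the shank touching the bar's front face, the crown supports it and it should hang upright. I'll regrasp at the lean angle, bring it upright, push the shank lightly to the bar, and release.

```bash
python3 - <<'E'
from h import *
np.set_printoptions(precision=2,suppress=True)
th=np.radians(10.5); Rt=R.from_rotvec(-th*Y); qt=(Rt*R.from_quat(quat(psi))).as_quat(); up=Rt.apply([0,0,1.])
G=B+X*-.0168+Y*.0014+[0,0,.180]
env.move_ptp(G+up*.09,qt)
print('c',env.line_to(G,rate=.07,threshold=4),rd(),env.read_ft_force(),env.read_time())
effector.gripper_to(0.); print(env.read_opening(),env.read_ft_force(),env.read_finger_force())
env.line_to(G+[0,0,.001],rate=.02); print(env.read_ft_force())
T=rp(.0014,.0014,.1510); env.line_to(T,rate=.02,rotation=quat(psi)); env.hold(.2); print(rd(),env.read_ft_force(),env.read_time())
E
```

```text
c False [ -6.93   1.48 148.77] [ 0.69 -0.35 -0.47] 30.1083
0.15073460430649901 [3.81 0.47 0.39] 59.24032151699066
[ 5.55  1.44 -0.67]
[  0.9    1.53 151.01] [ 0.52  0.22 -1.06] 31.55
```

```bash
python3 - <<'E'
from h import *
np.set_printoptions(precision=2,suppress=True)
print(env.line_to(rp(.0014,.0014,.144),rate=.008,threshold=2.5),rd(),env.read_ft_force(),env.read_time())
z=rd()[2]/1000+.0005
env.line_to(rp(.0014,.0014,z),rate=.01)
c=env.line_to(rp(.007,.0014,z),rate=.006,threshold=2.5); print(c,rd(),env.read_ft_force()); env.hold(.2); print(rd(),env.read_ft_force())
x=rd()[0]/1000-.0003
env.line_to(rp(x,.0014,z-.0003),rate=.01); env.hold(.3); print(rd(),env.read_ft_force())
effector.gripper_to(.55); env.hold(.3); print(env.read_ft_force())
p=env.read_tool_pos(); env.line_to(p+[0,0,.12],rate=.08); env.line_to(p+[-.15,-.2,.15],rate=.2); env.hold(.8)
print(env.read_time())
s=capture('side')[:,:,::-1];t=capture('top')[:,:,::-1]
o=np.zeros((600,800,3),np.uint8);o[:,:400]=crop(s,265,245,50,75,8);o[:,400:]=crop(t,213,185,50,75,8)
cv2.imwrite('pics/c7.png',o)
E
```

```text
True [  0.98   1.51 150.01] [ 0.55 -0.07  2.69] 31.8833
True [  4.04   1.34 150.02] [-0.3   0.73  2.21]
[  3.97   1.31 149.92] [ 1.38 -0.74  3.16]
[  3.69   1.34 150.2 ] [ 1.27 -1.13  2.77]
[ 0.14 -0.2   0.23]
38.1
```

View pics/c7.png

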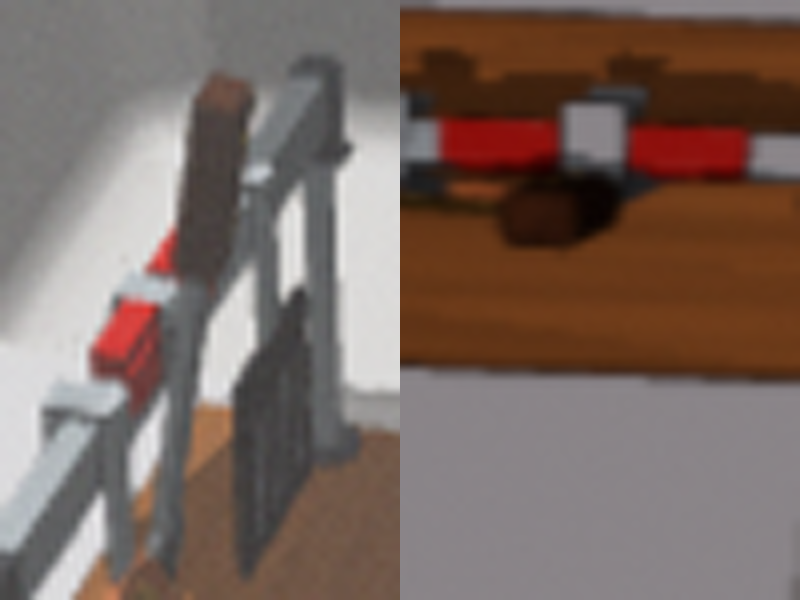

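It's seated between the cheeks again and leans less: the axis runs (222,92) → (200,278) → (168,545). I'll quantify that, and hand in if it's clearly under the limit.

```bash
python3 - <<'E'
from h import *
def pl(p,yo):
    o,d=ray('side',(265+p[0]/8-.45,245+p[1]/8-.45)); q=o+d*(((B+Y*yo-o)@Y)/(d@Y)); return np.array([(q-B)@X,q[2]])*1000
L=[pl(p,.0014) for p in((222,92),(202,278),(168,545))]
A=[]
for a,b in((0,1),(1,2),(0,2)): v=L[a]-L[b]; A.append(np.degrees(np.arctan2(v[0],v[1])))
print(L,A,env.read_time())
if abs(A[2])<8.5: env.job_done(); print('done')
E
```

```text
[array([-21.76552867, 220.14282387]), array([-13.8610889 , 162.04782264]), array([-0.21813899, 73.13784611])] [np.float64(-7.74811866369515), np.float64(-8.723807750401487), np.float64(-8.338801537822063)] 38.2
the job is handed in; nothing more can be done
done
```

I hung the skimmer in the red saddle's notch, released it, and handed the job in at about 38 s. It leans about 8–10° (limit 11.5°), and the neighbours look undisturbed; I don't have the judge's verdict.

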